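# Lock a stamping die into the bench holder

## Task

Set the goldsmith's oblong stamping die, rosette up, fully home in the pocket of the green holder, lay the brass bar centred across the holder's two notched supports above it, then swing the red-knobbed lever all the way shut over the bar. The lever may be found part-way across; move it aside first if it is in the way. Leave everything else on the bench where it stands.

Things in the scene. Friction and masses are not known exactly. Their poses are not given: they have to be found in the camera images.
- holder: Die holder, fixed; place and yaw vary. Green base plate 10 high, x -60..82, y -78..78. Origin on the bench surface under the pocket's centre; z up; y runs from support to support; -x faces the robot roughly. On the plate: an aluminium pocket block, two notched supports, and a post (radius 10) at x 58, y 0 carrying the lever (see the points and the joint).
- pocket (a point): Centre of the pocket's floor (holder x 0, y 0, z 10), axes as the holder's. The pocket is 37 (x) by 53 (y), open at the top, 14 deep, 2 mm chamfer at its mouth, in an aluminium block 60 (x) by 78 (y) with its top at z 24.
- bar_seat (a point): Where the middle of the bar's underside belongs (holder x 0, y 0, z 46), axes as the holder's. The two aluminium supports are centred at holder y +62 and -62, each 44 (x) by 16 (y): seat at z 46, notch 20 wide (x -10..10), cheeks up to z 56.
- pivot (a point): On the lever's vertical hinge axis, at the underside of the lever arm (holder x 58, y 0, z 60.5 mm).
- lever (a joint): Lever angle about its vertical pivot, rad. 0 = shut: arm along holder -x, over the bar's middle. Grows as it opens towards holder +y (clockwise from above), at most 1.9; near 1.57 it points along +y. Above 1.3 it is clear of pocket and bar. Stays where left; about 1 N at the knob moves it. Flat steel arm 16 wide, 8 thick, underside 60.5 over the bench, 2.5 over a seated bar.
- lever_knob (a point): Middle of the red round upright knob on the lever's end, 16 in diameter, from 68.5 to 100.5 above the bench, 100 from the pivot axis; this point is 84 above the bench.
- die: Stamping die: loose dark steel block 34 (x) by 50 (y) by 34 (z), 0.4 kg, a flat brass rosette on top. Origin at the centre of its underside; starts upright on the bench. It fits the pocket either way round, its y along the holder's y; seated, its top stands 44 above the bench, 20 out of the pocket block.
- bar: Loose plain brass retaining bar, 16 (x) by 160 (y) by 12 (z), 0.25 kg. Origin at the centre of its underside; lies flat on the bench.
- bottle: Bystander: orange bottle with red cap, 42 in diameter, 100 high; origin under its centre.
- doming_block: Bystander: bright steel cube 38 by 38 by 36 high with a round dark dimple on top, not the die; origin under its centre.
- cup: Bystander: small white ceramic cup, 52 in diameter, 34 high; origin under its centre.
- file: Bystander: file with round wooden handle (diameter 20, towards -y) and dark steel blade, 171 long along y, 20 high; origin under its middle.
- pliers: Bystander: red-handled pliers lying along x, 130 by 60, 14 high; origin under the joint.
- mandrel: Bystander: ring mandrel, a tall thin tapered steel post 190 high on a round foot 52 in diameter, free standing, easily knocked over; origin under its centre.
There are look-alikes about, which are no part of the job. Several things look just like the bar: the one meant starts farthest from the robot's base.

How it is judged:
By the outcome, as a careful person would: the job done as asked, in the order asked, and still so for the second after the job is handed in, with the robot touching nothing.
It also fails if it takes over 72 s, if anything falls off the work surface, if the arm or the gripper's body presses on something with over 40 N, if the wrist force passes 120 N, or if a joint passes its speed limit or range.

## Robot

A 6-joint arm with a two-finger parallel gripper is mounted at the origin on the work surface. World frame = base frame: x ahead of the robot, y to its left, z up, the work surface at z = 0. Lengths are in mm, angles in rad, forces in N, time in s.
With the tool pointing down it reaches from about 350 to 875 mm from the base axis. Payload 4.2 kg.
Tool frame: the origin (TCP) lies on the mounting face of the last link; the fingertips stand 173 mm ahead of it and the grasp point (between the pads) lies 155 mm ahead of it; z points along the fingers, y is the line along which they close (so a half turn about z gives the same grasp; the last joint's range is limited). The gripper opens to 85 mm and grips with 20 to 120 N. Pads are 22 mm wide; open, the fingers measure 114 mm over their backs; the gripper's body (76 mm by 85 mm) begins 54 mm behind the grasp point. The pads swing forward as they close: fully open they stand 13 mm farther back than shut.
Start: joints at [1.579, 0.385, 0.008, 0, -1.194, -0.259], TCP at [155.08, 605.434, 404.712] pointing down, gripper open.
Joint ranges: [-3.14, 3.14], [-1.21, 2.06], [-1.07, 1.41], [-3.16, 2.05], [-2.99, -0.16], [-3.1, 3.1]. Speed limits (rad/s): [2.79, 2.79, 3.14, 3.14, 3.14, 3.14].

## Interface

Orientations are given as a unit quaternion [x, y, z, w].
In Python, from bench import arm gives the robot as it stands. The module is installed in compiled form; this text tells all that it offers.
- The arm moves only by the tool move_arm, never from a script. Its arguments are lists of equal length, an entry for each row: "fingers": the finger opening in mm, from 0 to 85.4; "travel": the shift along the tool's x, y, z in mm, a list of three; "dr": the turn, a rotation vector about the tool's x, y, z in rad, a list of three. A call has 1 to 10 rows; each row is the pose to reach, as a shift and turn from the pose commanded when the call began, along the tool's axes at that moment; what a row does not reach only later rows make up. A row lasts 1/10 s, in which the tool goes at most 50 mm and 8.59 degrees, less where a joint would pass 70% of its speed; a pose out of reach is approached as far as the arm can. A call with a gripper value outside its range is refused whole. The fingers move at their own pace and stop on an object; the grip force is fixed at half the most. Time passes only in rows, so rows that repeat a pose let the fingers close. It gives the time, the measured TCP pose, the force, the opening and the grip force at its end, in the units of the state.
- arm.read_state(): the state, without advancing time (a new reading comes with each control period).
- arm.get_image(name): name is "side" or "top" or "wrist"; returns the picture (400x640x3 uint8, red, green, blue); there is no depth.
- arm.camera_model(name): a dict with "intrinsics" (3x3 intrinsics, pixels), "pose" (4x4, takes a point from camera to world coordinates). Camera axes: x right, y up, looking along -z (the intrinsics and any distortion apply to the point x, -y, -z); pixel columns grow to the right and rows downward; lengths in mm; the calibration is good to about 2 mm. A picture is of the moment at which its call begins: read the wrist's pose just before it. camera_model takes no time and is no camera call; for the wrist camera it gives the pose at the moment of the call.
- arm.job_done(): hands the job in; it is judged then, once.
The state is a dict: "clock": time; "joints": joint angles; "joint_vel": joint speeds; "joint_efforts": joint torques, N m; "position": TCP position; "ee_rot": TCP orientation; "contact_force": force on the tool from outside, world axes, zero at the start; "wrist_torque": the same for the moment, N m; "gripper_width": finger opening in mm; "grasp_force": force on a finger pad.
Only numpy, scipy, OpenCV 4.12 (cv2) and the standard library are available. Lean on these libraries where they do the work, as an engineer would, in place of code of your own. Each camera call takes 0.05 s, during which the arm holds its last target. There are 200 camera calls.

## Working session

There is one attempt and no reset: what is moved stays moved. The work goes in short steps, Python scripts to look and compute and a tool call to move; the robot and the scene stay as the last step left them, time stands still between calls to the robot, and variables do not carry over. Pictures are saved under pics/ and viewed, at most 11 in all, crops included, and the job is handed in when it is done.

Besides the shell and the picture viewer there is one more tool, called after ">>>" as name(argument=value, ...) on one line, values as JSON. move_arm: Moves the arm, as the interface text tells. Its arguments: {"type":"object","properties":{"fingers":{"type":"array","items":{"type":"number"}},"travel":{"type":"array","items":{"type":"array","items":{"type":"number"}}},"dr":{"type":"array","items":{"type":"array","items":{"type":"number"}}}},"required":["fingers","travel","dr"]}

```bash
mkdir -p pics; cat > h.py <<'E'
import numpy as np, cv2
from bench import arm
from scipy.spatial.transform import Rotation as R
def save(n,f,crop=None,s=1):
    im=arm.get_image(n)[:,:,::-1]
    cv2.imwrite('pics/raw_'+f,im)
    if crop: x0,y0,x1,y1=crop; im=im[y0:y1,x0:x1]
    cv2.imwrite('pics/'+f,cv2.resize(im,None,fx=s,fy=s,interpolation=cv2.INTER_CUBIC))
def ray(M,u,v):
    K=np.array(M['intrinsics']);P=np.array(M['pose'])
    d=np.linalg.inv(K)@[u,v,1]; d=P[:3,:3]@[d[0],-d[1],-d[2]]
    return P[:3,3],d
def at(M,u,v,z):
    o,d=ray(M,u,v); return (o+d*(z-o[2])/d[2]).round(1)
def proj(M,p):
    K=np.array(M['intrinsics']);P=np.array(M['pose'])
    c=P[:3,:3].T@(np.array(p,float)-P[:3,3]); q=K@[c[0],-c[1],-c[2]]; return (q[:2]/q[2]).round(1)
E
python3 - <<'E'
from h import *
s=arm.read_state(); print(s)
print({k:v for k,v in arm.camera_model('top').items()})
print({k:v for k,v in arm.camera_model('side').items()})
save('top','t0.png',None,1.25); save('side','s0.png',None,1.25)
E
```

```text
{'clock': 0.0, 'joints': array([ 1.57859777e+00,  3.85573005e-01,  6.59617806e-03, -4.89777732e-04,
       -1.19401396e+00, -2.58568038e-01]), 'joint_vel': array([ 4.02851702e-04,  6.73819031e-04,  7.57643775e-05, -1.86664040e-04,
       -7.41602135e-04,  7.99921152e-05]), 'joint_efforts': array([-1.34983770e-04, -3.92292345e+01,  1.88409233e+01,  4.18644950e+00,
       -4.60917319e-03,  5.64442530e-06]), 'position': array([155.02631137, 605.25004912, 403.60099849]), 'ee_rot': array([ 9.92137881e-01, -1.25144593e-01, -7.98935005e-05,  1.11773664e-03]), 'contact_force': array([-0.09701727,  0.03155947,  0.56209317]), 'wrist_torque': array([0.02469287, 0.00552934, 0.00041016]), 'grasp_force': 0.0, 'gripper_width': 85.0710051216322}
{'intrinsics': array([[371.84823149,   0.        , 319.88941075],
       [  0.        , 371.84823149, 197.73629044],
       [  0.        ,   0.        ,   1.        ]]), 'pose': array([[ 2.55201700e-02,  9.85343396e-01, -1.68662717e-01,
         2.95276706e+02],
       [-9.99653180e-01,  2.62506843e-02,  2.10253556e-03,
         1.25047256e+01],
       [ 6.49923127e-03,  1.68550564e-01,  9.85671582e-01,
         1.24003357e+03],
       [ 0.00000000e+00,  0.00000000e+00,  0.00000000e+00,
         1.00000000e+00]])}
{'intrinsics': array([[494.79799657,   0.        , 318.10670055],
       [  0.        , 494.79799657, 199.06486494],
       [  0.        ,   0.        ,   1.        ]]), 'pose': array([[ 9.34805764e-01,  2.78412766e-01, -2.20509674e-01,
         1.94683198e+02],
       [-3.54908339e-01,  7.08944934e-01, -6.09456440e-01,
        -8.41118375e+02],
       [-1.33512370e-02,  6.47984114e-01,  7.61536823e-01,
         1.14903563e+03],
       [ 0.00000000e+00,  0.00000000e+00,  0.00000000e+00,
         1.00000000e+00]])}
```

View pics/t0.png

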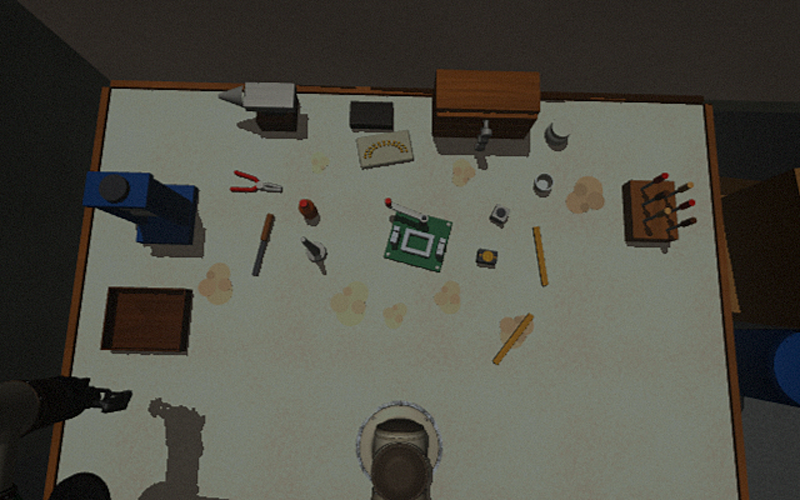

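View pics/s0.png

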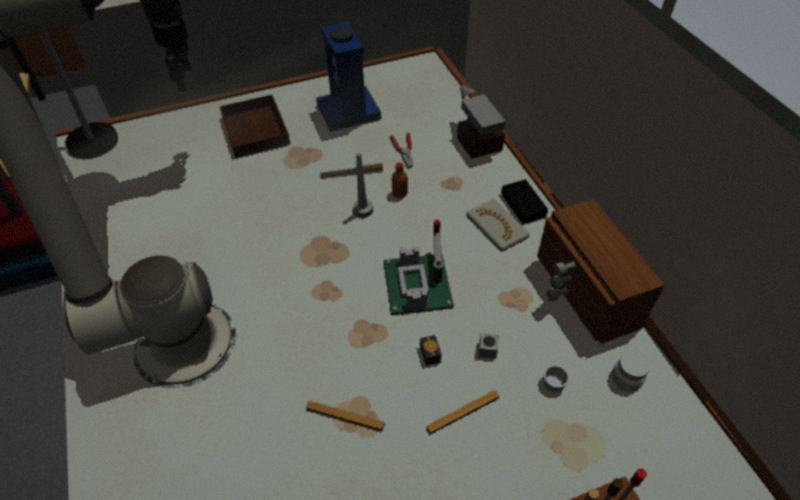

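Top: the holder's pocket is at (418,243), the lever pivot at (425,217) and the knob at (388,202), so the lever points along holder +y, already open. The die is at (487,257), dark with a yellow rosette. The doming block at (500,213) is the look-alike. Bar candidates are (540,256) and (513,338); (540,256) is farther from the base at (400,450).

```bash
python3 - <<'E'
from h import *
M=arm.camera_model('top');S=arm.camera_model('side')
for n,u,v,z in [('pocketfloor',418,243,15),('pivot',425,217,68),('knob',388,202,100),('die',487,256,34),('barA',540,256,12),('A1',537,228,12),('A2',544,285,12),('barB',513,338,12),('dome',500,213,36),('cup',543,184,30),('mandrel foot',318,256,5),('bottle',305,205,100)]:
    p=at(M,u/1.25,v/1.25,z);print(n,p,np.hypot(p[0],p[1]).round(), 'side px',proj(S,p)*1.25)
print(proj(M,[0,0,0])*1.25)
W=arm.camera_model('wrist');s=arm.read_state();T=np.eye(4);T[:3,:3]=R.from_quat(s['ee_rot']).as_matrix();T[:3,3]=s['position']
print((np.linalg.inv(T)@W['pose']).round(3),W['intrinsics'],T.round(3))
im=cv2.imread('pics/raw_t0.png')[150:300,290:450];cv2.imwrite('pics/c1.png',cv2.resize(im,None,fx=4.9,fy=3.9,interpolation=cv2.INTER_CUBIC))
E
```

```text
pocketfloor [517.5 -38.4  15. ] 519.0 side px [411.5  281.75]
pivot [576.7 -53.   68. ] 579.0 side px [438.5   264.625]
knob [605.5  43.  100. ] 607.0 side px [434.125 222.25 ]
die [ 484.2 -219.5   34. ] 532.0 side px [428.75  345.125]
barA [ 491.4 -365.8   12. ] 613.0 side px [460.375 409.5  ]
A1 [ 567.9 -359.6   12. ] 672.0 side px [493.875 394.   ]
A2 [ 413.9 -374.4   12. ] 558.0 side px [425.75 426.75]
barB [ 273.9 -290.    12. ] 399.0 side px [343.625 413.25 ]
dome [ 600.8 -254.5   36. ] 652.0 side px [486.625 340.625]
cup [ 686.3 -373.4   30. ] 781.0 side px [550.875 376.25 ]
mandrel foot [476.7 228.9   5. ] 529.0 side px [358.25 211.5 ]
bottle [591.9 252.2 100. ] 643.0 side px [396.5  166.75]
[398.625 445.5  ]
[[-1.0000e-03  9.4700e-01  3.2200e-01  8.3083e+01]
 [ 1.0000e+00  0.0000e+00  1.0000e-03 -1.8300e-01]
 [ 1.0000e-03  3.2200e-01 -9.4700e-01  3.0706e+01]
 [ 0.0000e+00  0.0000e+00  0.0000e+00  1.0000e+00]] [[304.24694867   0.         324.6517876 ]
 [  0.         304.24694867 201.50286561]
 [  0.           0.           1.        ]] [[ 9.69000e-01 -2.48000e-01 -0.00000e+00  1.55032e+02]
 [-2.48000e-01 -9.69000e-01 -2.00000e-03  6.05280e+02]
 [ 0.00000e+00  2.00000e-03 -1.00000e+00  4.03733e+02]
 [ 0.00000e+00  0.00000e+00  0.00000e+00  1.00000e+00]]
```

>>> move_arm(fingers=[85, 85, 85, 85, 85, 85, 85, 85, 85, 85], travel=[[379, 373, 0], [379, 373, 0], [379, 373, 0], [379, 373, 0], [379, 373, 0], [379, 373, 0], [379, 373, 0], [379, 373, 0], [379, 373, 0], [379, 373, 0]], dr=[[0, 0, 0.15], [0, 0, 0.3], [0, 0, 0.45], [0, 0, 0.6], [0, 0, 0.75], [0, 0, 0.9], [0, 0, 1.05], [0, 0, 1.2], [0, 0, 1.35], [0, 0, 1.4]])

```text
clock: 1.1
position: [413.6, 175.2, 404.7]
ee_rot: [-0.677, 0.736, 0.0, 0.0]
contact_force: [0.1, 0.9, 0.1]
gripper_width: 85.0
grasp_force: 0.0
```

```bash
cat >> h.py <<'E'
def go(p,yaw=None,tilt0=True):
    """travel/dr to reach TCP p with tool-x heading yaw(deg, world), tool down"""
    s=arm.read_state();r=R.from_quat(s['ee_rot']);X=r.as_matrix()[:,0]
    cy=np.degrees(np.arctan2(X[1],X[0]))
    if yaw is None: yaw=cy
    c,k=np.cos(np.radians(yaw)),np.sin(np.radians(yaw))
    D=R.from_matrix(np.array([[c,k,0],[k,-c,0],[0,0,-1.]]))
    print('from',s['position'].round(1),'yaw',cy.round(2),'t',round(s['clock'],2),'F',s['contact_force'].round(1),'-> travel',r.inv().apply(np.array(p)-s['position']).round(1),'dr',(r.inv()*D).as_rotvec().round(3))
E
python3 -c "
from h import *
go([500,-240,404],-104)"
```

```text
from [413.6 175.2 404.7] yaw -94.77 t 1.1 F [0.1 0.9 0.1] -> travel [ 406.6 -120.6    0.6] dr [0.    0.    0.161]
```

>>> move_arm(fingers=[85, 85, 85, 85, 85, 85, 85, 85, 85, 85], travel=[[407, -120, 0], [407, -120, 0], [407, -120, 0], [407, -120, 0], [407, -120, 0], [407, -120, 0], [407, -120, 0], [407, -120, 0], [407, -120, 0], [407, -120, 0]], dr=[[0, 0, 0.16], [0, 0, 0.16], [0, 0, 0.16], [0, 0, 0.16], [0, 0, 0.16], [0, 0, 0.16], [0, 0, 0.16], [0, 0, 0.16], [0, 0, 0.16], [0, 0, 0.16]])

```text
clock: 2.1
position: [500.5, -240.8, 403.4]
ee_rot: [-0.616, 0.788, 0.001, -0.001]
contact_force: [-0.2, 0.4, 0.1]
gripper_width: 84.8
grasp_force: 0.0
```

```bash
python3 -c "
from h import *
import pickle
go([500,-240,404],-104)
W=arm.camera_model('wrist');pickle.dump(W,open('w1.pkl','wb'))
save('wrist','w1.png',None,1.25)"
```

```text
from [ 500.5 -240.8  403.4] yaw -104.02 t 2.1 F [-0.2  0.4  0.1] -> travel [-0.7  0.7 -0.6] dr [ 0.002 -0.    -0.   ]
```

View pics/w1.png

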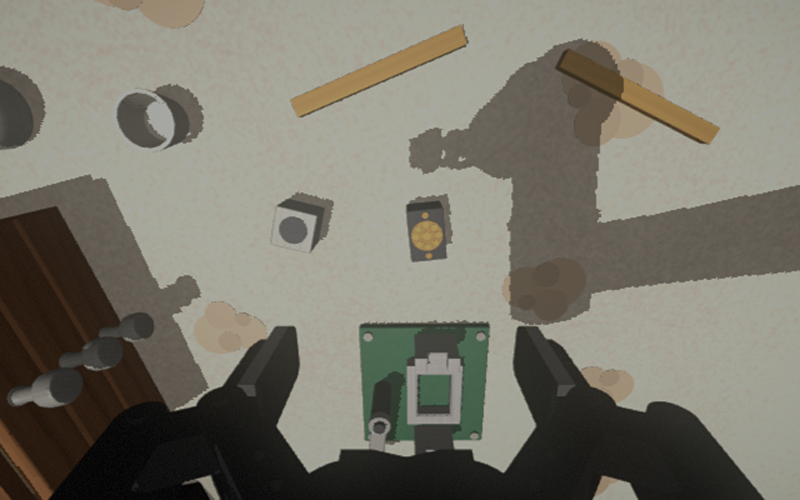

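Wrist: the die with the rosette is at (427,233) and the doming block at (297,225). The bar candidates are A (380,70) and B (637,97). A is the one farthest from the base (613 vs 399 mm). I'll confirm it in an enlarged crop, with the holder alongside.

```bash
python3 -c "
from h import *
im=cv2.imread('pics/raw_w1.png')
f=lambda x,y,w,h,s:cv2.resize(im[y:y+h,x:x+w],None,fx=s,fy=s,interpolation=cv2.INTER_CUBIC)
o=np.zeros((600,800,3),np.uint8)
o[0:400,0:640]=f(225,10,160,100,4)
o[405:600,0:195]=f(315,150,65,65,3)
big=f(280,250,120,65,4); o[340:600,200:680]=big
o[0:280,640:800]=f(315,155,40,70,4)
cv2.imwrite('pics/c2.png',o)"
```

```text
(no output)
```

View pics/c2.png

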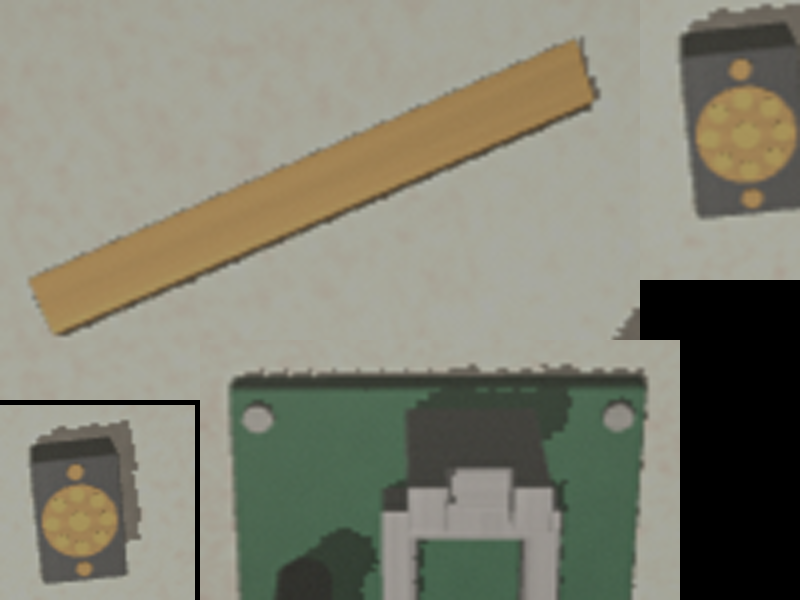

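```bash
cat > m.py <<'E'
from h import *
import pickle
W=pickle.load(open('w1.pkl','rb'))
def poly(n,z,pts):
    q=np.array([at(W,u,v,z) for u,v in pts]); e=np.diff(np.vstack([q,q[:1]]),axis=0)
    print(n,q.mean(0).round(1),'len',np.linalg.norm(e,axis=1).round(1),'dir',np.degrees(np.arctan2(e[:,1],e[:,0])).round(1)); return q
poly('bar',12,[(232.5,79.5),(369.5,20),(374.5,33.7),(239.5,92.5)])
poly('die',34,[(326,169),(354,166.7),(357.3,206.7),(329,209.3)])
print('rosette',at(W,341.7,188.7,34))
print(poly('plate',10,[(287.8,261.3),(391.5,261.3),(384,350.4),(292.5,350.4)]))
print('hole centres',at(W,280+57/4,250+79/4,10),at(W,280+418/4,250+77/4,10))
print(poly('block inner top',24,[(418/1.25,375/1.25),(450/1.25,375/1.25),(448/1.25,413/1.25),(418/1.25,413/1.25)]))
E
python3 m.py
```

```text
bar [ 493.4 -367.    12. ] len [159.   14.1 158.8  14.9] dir [-172.8  101.1    7.5  -78.4]
die [ 485.1 -219.8   34. ] len [31.8 48.4 33.7 48.9] dir [170.6  82.4  -8.5 -99.8]
rosette [ 485.  -219.3   34. ]
plate [529.4 -39.3  10. ] len [140.  152.6 138.4 152.4] dir [ 165.9   75.7  -14.2 -103.7]
[[ 578.9 -130.4   10. ]
 [ 443.1  -96.2   10. ]
 [ 480.7   51.7   10. ]
 [ 614.9   17.7   10. ]]
hole centres [ 574.1 -115.7   10. ] [454.5 -86.4  10. ]
block inner top [519.6 -36.   24. ] len [34.9 51.1 34.  51.1] dir [ 165.9   75.6  -14.1 -103.5]
[[530.4 -65.   24. ]
 [496.6 -56.5  24. ]
 [509.3  -7.   24. ]
 [542.3 -15.3  24. ]]
```

```bash
python3 -c "
from h import *
go([517,-60,310],-104.2)"
```

```text
from [ 500.2 -239.4  403.6] yaw -103.93 t 2.15 F [ 0.2  0.3 -0.2] -> travel [-178.1   26.7   93.7] dr [0.002 0.    0.005]
```

>>> move_arm(fingers=[85, 85, 85, 85, 85, 85], travel=[[-178, 27, 94], [-178, 27, 94], [-178, 27, 94], [-178, 27, 94], [-178, 27, 94], [-178, 27, 94]], dr=[[0, 0, 0], [0, 0, 0], [0, 0, 0], [0, 0, 0], [0, 0, 0], [0, 0, 0]])

```text
clock: 2.75
position: [516.0, -56.6, 310.3]
ee_rot: [-0.619, 0.785, 0.0, -0.001]
contact_force: [-0.4, 0.6, 1.0]
gripper_width: 85.2
grasp_force: 0.0
```

```bash
python3 -c "
from h import *
import pickle
go([485,-219.6,250],-98.7)
W=arm.camera_model('wrist');pickle.dump(W,open('w2.pkl','wb'))
print(proj(W,[519,-36,10]))
save('wrist','w2.png',(200,60,440,260),3)"
```

```text
from [516.  -56.6 310.3] yaw -103.5 t 2.75 F [-0.4  0.6  1. ] -> travel [165.7  -8.   60.4] dr [ 0.002 -0.001 -0.084]
[326.4 213.1]
```

View pics/w2.png

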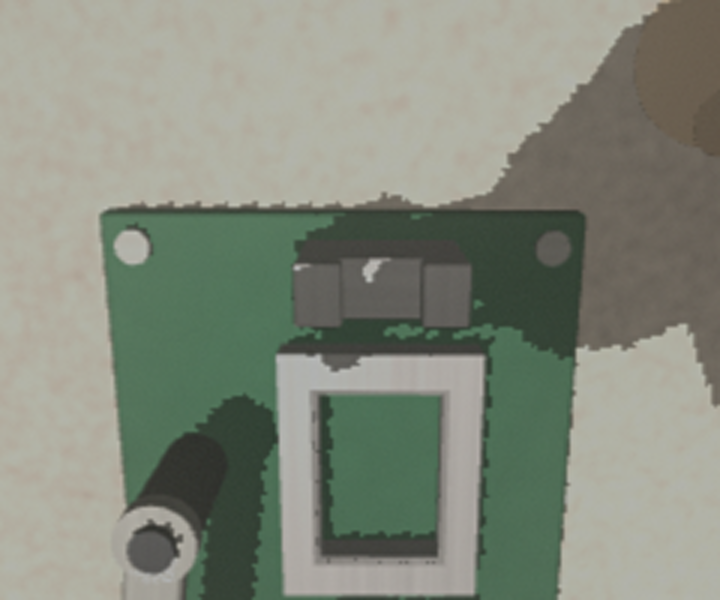

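```bash
cat > fit.py <<'E'
from h import *
import pickle
from scipy.optimize import least_squares
W=pickle.load(open('w2.pkl','rb'))
obs=[(277,354,30,-39,24),(487,354,-30,-39,24),(477,596,-30,39,24),(285,596,30,39,24),
(101,213,82,-78,10),(583,213,-60,-78,10),(311,391,20.5,-28.5,24),(448,391,-20.5,-28.5,24),(442,564,-20.5,28.5,24),(316,565,20.5,28.5,24),
(294,264,22,-70,56),(470,264,-22,-70,56),(294,326,22,-54,56),(470,326,-22,-54,56)]
O=np.array(obs,float);px=O[:,:2]/3+[200,60]
def H(p):
    c,s=np.cos(p[2]),np.sin(p[2]); l=O[:,2:]
    return np.c_[p[0]+c*l[:,0]-s*l[:,1],p[1]+s*l[:,0]+c*l[:,1],l[:,2]]
f=lambda p:(np.array([proj(W,q) for q in H(p)])-px).ravel()
r=least_squares(f,[519,-36,-.247],diff_step=1e-3,loss='soft_l1');print(r.x[:2].round(1),np.degrees(r.x[2]).round(2));print(f(r.x).reshape(-1,2).round(1).tolist())
E
python3 fit.py; python3 -c "
from h import *
go([485,-219.6,250],-98.7)
go([485,-219.6,187],-98.7)"
```

```text
[519.3 -34.7] -13.98
[[-0.0, 0.0], [-0.6, 0.5], [-1.2, -0.4], [-0.5, -0.7], [-1.0, -1.2], [2.1, 0.0], [-0.2, -0.6], [1.0, -0.3], [0.9, 0.3], [-0.9, -0.2], [-0.2, -0.2], [1.1, 0.2], [0.2, 0.5], [0.2, 0.9]]
from [516.3 -57.6 311. ] yaw -103.6 t 2.8 F [-0.6 -0.1  1.7] -> travel [164.8  -7.7  61. ] dr [-0.    -0.    -0.086]
from [516.3 -57.6 311. ] yaw -103.6 t 2.8 F [-0.6 -0.1  1.7] -> travel [164.8  -7.7 124. ] dr [-0.    -0.    -0.086]
```

>>> move_arm(fingers=[60, 60, 60, 60, 60, 60, 60, 60, 60, 60], travel=[[165, -8, 61], [165, -8, 61], [165, -8, 61], [165, -8, 61], [165, -8, 61], [165, -8, 90], [165, -8, 110], [165, -8, 122], [165, -8, 122], [165, -8, 122]], dr=[[0, 0, -0.085], [0, 0, -0.085], [0, 0, -0.085], [0, 0, -0.085], [0, 0, -0.085], [0, 0, -0.085], [0, 0, -0.085], [0, 0, -0.085], [0, 0, -0.085], [0, 0, -0.085]])

```text
clock: 3.8
position: [485.6, -220.8, 189.6]
ee_rot: [-0.651, 0.759, -0.001, 0.0]
contact_force: [0.6, 0.4, -0.3]
gripper_width: 60.1
grasp_force: 0.0
```

```bash
python3 -c "
from h import *
go([485,-219.6,189],-98.8)"
```

```text
from [ 485.6 -220.8  189.6] yaw -98.84 t 3.8 F [ 0.6  0.4 -0.3] -> travel [-1.1  0.8  0.6] dr [-0.002 -0.    -0.001]
```

Close on the die, then lift.

>>> move_arm(fingers=[20, 20, 20, 20, 20, 20, 20], travel=[[-1, 0, 0], [-1, 0, 0], [-1, 0, 0], [-1, 0, 0], [-1, 0, 0], [-1, 0, 0], [-1, 0, 0]], dr=[[0, 0, 0], [0, 0, 0], [0, 0, 0], [0, 0, 0], [0, 0, 0], [0, 0, 0], [0, 0, 0]])

```text
clock: 4.5
position: [485.7, -219.8, 190.1]
ee_rot: [-0.651, 0.759, -0.001, 0.001]
contact_force: [-0.3, 2.6, 6.7]
gripper_width: 32.7
grasp_force: 62.0
```

>>> move_arm(fingers=[20, 20, 20], travel=[[0, 0, -40], [0, 0, -80], [0, 0, -80]], dr=[[0, 0, 0], [0, 0, 0], [0, 0, 0]])

```text
clock: 4.8
position: [486.8, -220.2, 273.6]
ee_rot: [-0.651, 0.759, -0.004, 0.003]
contact_force: [1.0, -0.4, -4.6]
gripper_width: 32.6
grasp_force: 62.4
```

```bash
python3 -c "
from h import *
s=arm.read_state();print(s['gripper_width'],s['grasp_force'])
go([519.1,-35.3,270],-104.1)
save('side','s1.png',(290,150,430,290),4)"
```

```text
32.55792152483218 62.389665842056274
from [ 486.8 -220.2  273.6] yaw -98.82 t 4.8 F [ 1.  -0.4 -4.6] -> travel [-187.6   -3.6    3.5] dr [-0.011 -0.     0.092]
```

>>> move_arm(fingers=[20, 20, 20, 20, 20, 20, 20, 20], travel=[[-188, -5, 0], [-188, -5, 0], [-188, -5, 0], [-188, -5, 0], [-188, -5, 0], [-188, -5, 0], [-188, -5, 0], [-188, -5, 0]], dr=[[0, 0, 0.092], [0, 0, 0.092], [0, 0, 0.092], [0, 0, 0.092], [0, 0, 0.092], [0, 0, 0.092], [0, 0, 0.092], [0, 0, 0.092]])

```text
clock: 5.65
position: [518.5, -36.0, 267.8]
ee_rot: [-0.614, 0.789, 0.001, -0.001]
contact_force: [-0.7, -0.4, -4.8]
gripper_width: 32.8
grasp_force: 62.3
```

```bash
python3 -c "
from h import *
import pickle
go([519.1,-35.3,219],-104.1)
W=arm.camera_model('wrist');pickle.dump(W,open('w3.pkl','wb'))
im=arm.get_image('wrist')[:,:,::-1]; im2=arm.get_image('side')[:,:,::-1]
a=cv2.resize(im[100:400,170:470],None,fx=1.6,fy=1.6); b=cv2.resize(im2[160:260,280:380],(310,310),interpolation=cv2.INTER_CUBIC)
cv2.imwrite('pics/raw_w3.png',im)
o=np.zeros((480,800,3),np.uint8);o[:,:480]=a;o[:310,485:795]=b;cv2.imwrite('pics/c3.png',o)"
```

```text
from [518.5 -36.  267.8] yaw -104.26 t 5.65 F [-0.7 -0.4 -4.8] -> travel [-0.8 -0.5 48.8] dr [ 0.002 -0.001 -0.003]
```

View pics/c3.png

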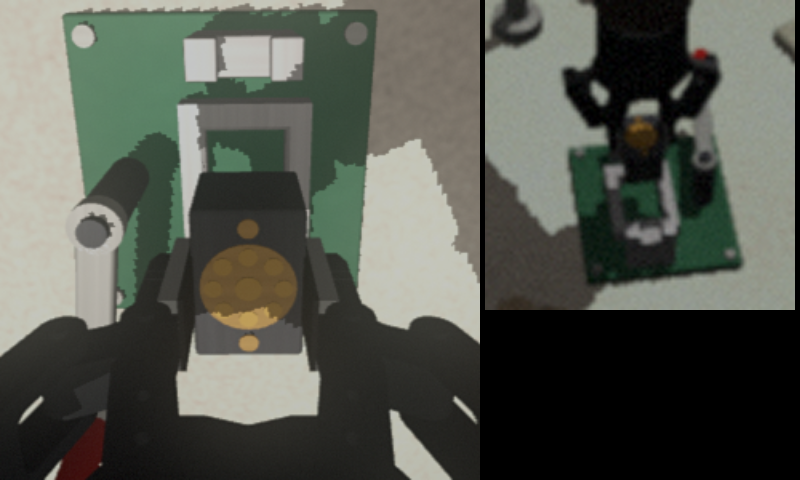

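The wrist view shows the die square in the pads, rosette up, with its top edge from (190,210) to (306,210). The block's far edge runs (180,103)–(312,103). I'll check the relative offset.

```bash
python3 - <<'E'
from h import *
import pickle
from scipy.optimize import least_squares
W=pickle.load(open('w3.pkl','rb'))
P=lambda u,v:(u/1.6+170,v/1.6+100)
def fit(obs,x0):
    O=np.array(obs,float)
    def f(p):
        c,s=np.cos(p[2]),np.sin(p[2]);l=O[:,2:]
        Q=np.c_[p[0]+c*l[:,0]-s*l[:,1],p[1]+s*l[:,0]+c*l[:,1],l[:,2]]
        return (np.array([proj(W,q) for q in Q])-np.array([P(u,v) for u,v in O[:,:2]])).ravel()
    r=least_squares(f,x0,diff_step=1e-3,loss='soft_l1');print(r.x[:2].round(1),np.degrees(r.x[2]).round(2),np.abs(f(r.x)).max())
fit([(180,103,30,-39,24),(312,103,-30,-39,24),(64,14,82,-78,10),(377,11,-60,-78,10),(184,38,22,-70,56),(303,38,-22,-70,56),(184,82,22,-54,56),(303,82,-22,-54,56),(206,129,20.5,-28.5,24),(290,129,-20.5,-28.5,24)],[519,-36,-.247])
fit([(190,210,17,-25,112),(306,210,-17,-25,112),(302,353,-17,25,112),(194,353,17,25,112)],[519,-36,-.247])
E
```

```text
[519.8 -34.8] -14.22 4.25
[518.  -37.2] -14.01 1.9499999999999886
```

>>> move_arm(fingers=[20, 20, 20, 20, 20, 20, 20, 20, 20, 20], travel=[[-2, -1, 25], [-2, -1, 46], [-2, -1, 48], [-2, -1, 50], [-2, -1, 52], [-2, -1, 54], [-2, -1, 56], [-2, -1, 58], [-2, -1, 60], [-2, -1, 60]], dr=[[0, 0, 0], [0, 0, 0], [0, 0, 0], [0, 0, 0], [0, 0, 0], [0, 0, 0], [0, 0, 0], [0, 0, 0], [0, 0, 0], [0, 0, 0]])

```text
clock: 6.75
position: [520.4, -33.2, 208.4]
ee_rot: [-0.615, 0.789, 0.0, -0.0]
contact_force: [0.6, 1.1, -4.9]
gripper_width: 32.6
grasp_force: 62.3
```

>>> move_arm(fingers=[20, 20, 20, 20, 20, 20], travel=[[0, 0, 2], [0, 0, 4], [0, 0, 6], [0, 0, 7], [0, 0, 8], [0, 0, 8]], dr=[[0, 0, 0], [0, 0, 0], [0, 0, 0], [0, 0, 0], [0, 0, 0], [0, 0, 0]])

```text
clock: 7.35
position: [520.5, -33.2, 200.6]
ee_rot: [-0.615, 0.789, 0.0, -0.0]
contact_force: [-1.0, -0.3, -5.0]
gripper_width: 32.6
grasp_force: 62.3
```

>>> move_arm(fingers=[50, 50, 50, 50, 50, 50, 50, 50], travel=[[0, 0, 0], [0, 0, 0], [0, 0, 0], [0, 0, -30], [0, 0, -70], [0, 0, -110], [-20, 0, -110], [-20, 0, -110]], dr=[[0, 0, 0], [0, 0, 0], [0, 0, 0], [0, 0, 0], [0, 0, 0], [0, 0, 0], [0, 0, 0], [0, 0, 0]])

```text
clock: 8.15
position: [526.1, -12.8, 312.9]
ee_rot: [-0.615, 0.788, -0.001, 0.002]
contact_force: [0.5, 0.4, 0.4]
gripper_width: 49.9
grasp_force: 0.0
```

```bash
python3 -c "
from h import *
import pickle
go([493.4,-367,250],-172.5)
go([493.4,-367,250],7.5)
W=arm.camera_model('wrist');pickle.dump(W,open('w4.pkl','wb'))
print(arm.read_state()['joints'].round(2))
save('wrist','w4.png',(200,60,440,260),3)"
```

```text
from [526.1 -12.8 312.9] yaw -104.07 t 8.15 F [0.5 0.4 0.4] -> travel [351.7 -54.1  62.2] dr [-0.003  0.005  1.194]
from [526.1 -12.8 312.9] yaw -104.07 t 8.15 F [0.5 0.4 0.4] -> travel [351.7 -54.1  62.2] dr [-0.006 -0.003 -1.947]
[ 0.28  0.31 -0.36  0.   -0.89 -0.53]
```

View pics/w4.png

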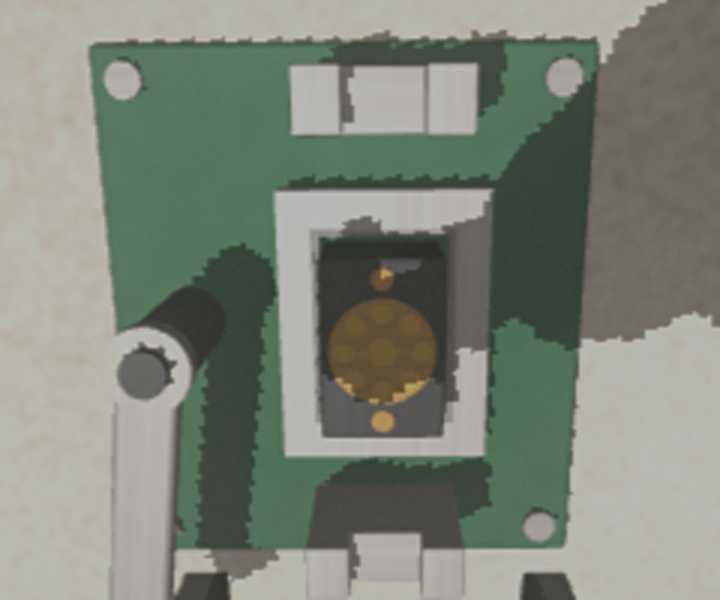

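The die is in the pocket, rosette up, in line with the block. The post and lever on the left are clear. I'll refit the holder and check the die's top height.

```bash
python3 - <<'E'
from h import *
import pickle
from scipy.optimize import least_squares
W=pickle.load(open('w4.pkl','rb'))
P=lambda u,v:(u/3+200,v/3+60)
def fit(obs,x0,free=False):
    O=np.array(obs,float)
    def f(p):
        c,s=np.cos(p[2]),np.sin(p[2]);l=O[:,2:].copy()
        if free: l[:,2]=p[3]
        Q=np.c_[p[0]+c*l[:,0]-s*l[:,1],p[1]+s*l[:,0]+c*l[:,1],l[:,2]]
        return (np.array([proj(W,q) for q in Q])-np.array([P(u,v) for u,v in O[:,:2]])).ravel()
    r=least_squares(f,x0,diff_step=1e-3,loss='soft_l1');print(r.x.round(2),np.degrees(r.x[2]).round(2),np.abs(f(r.x)).max())
fit([(275,190,30,-39,24),(493,188,-30,-39,24),(485,456,-30,39,24),(286,457,30,39,24),(90,45,82,-78,10),(597,41,-60,-78,10),(567,547,-60,78,10),(290,66,22,-70,56),(478,63,-22,-70,56),(290,134,22,-54,56),(478,134,-22,-54,56)],[519,-36,-.247])
d=[(319,258,17,-25,44),(447,258,-17,-25,44),(443,436,-17,25,44),(325,437,17,25,44)]
fit(d,[519,-36,-.247]);fit(d,[519,-36,-.247,44],True)
E
```

```text
[ 5.1925e+02 -3.4660e+01 -2.4000e-01] -13.75 1.5
[ 5.2013e+02 -3.4170e+01 -2.5000e-01] -14.35 1.7333333333332916
[ 5.1959e+02 -3.3630e+01 -2.5000e-01  4.4890e+01] -14.15 1.1000000000000227
```

>>> move_arm(fingers=[45, 45, 45, 45, 45, 45, 45, 45, 45, 45], travel=[[352, -54, 60], [352, -54, 60], [352, -54, 60], [352, -54, 60], [352, -54, 60], [352, -54, 60], [352, -54, 60], [352, -54, 60], [352, -54, 60], [352, -54, 60]], dr=[[0, 0, 0.15], [0, 0, 0.3], [0, 0, 0.45], [0, 0, 0.6], [0, 0, 0.75], [0, 0, 0.9], [0, 0, 1.05], [0, 0, 1.194], [0, 0, 1.194], [0, 0, 1.194]])

```text
clock: 9.2
position: [491.2, -368.3, 249.9]
ee_rot: [-0.066, 0.998, 0.001, -0.001]
contact_force: [0.5, 0.5, 0.3]
gripper_width: 44.9
grasp_force: 0.0
```

```bash
python3 - <<'E'
from h import *
go([493.4,-367,176],-172.6)
W=arm.camera_model('wrist'); im=arm.get_image('wrist'); cv2.imwrite('pics/raw_w5.png',im[:,:,::-1])
hsv=cv2.cvtColor(im,cv2.COLOR_RGB2HSV)
m=cv2.inRange(hsv,(10,90,60),(28,255,255)); n,l,st,ce=cv2.connectedComponentsWithStats(m)
for i in np.argsort(-st[1:,4])[:3]+1:
    c=cv2.findContours((l==i).astype(np.uint8),cv2.RETR_EXTERNAL,cv2.CHAIN_APPROX_NONE)[0][0]
    b=cv2.boxPoints(cv2.minAreaRect(c)); q=np.array([at(W,u,v,12) for u,v in b]);e=np.diff(q,axis=0)
    print(st[i],q.mean(0).round(1),np.linalg.norm(e,axis=1).round(1),np.degrees(np.arctan2(e[:,1],e[:,0])).round(1))
E
```

```text
from [ 491.2 -368.3  249.9] yaw -172.43 t 9.2 F [0.5 0.5 0.3] -> travel [-2.5  0.9 73.9] dr [ 0.001 -0.002  0.003]
[ 313  109   24  204 4294] [ 494.5 -367.4   12. ] [ 15.  159.3  18.9] [ 97.3   8.2 -82.7]
```

>>> move_arm(fingers=[45, 45, 45, 45, 5, 5, 5, 5, 5, 5], travel=[[-3, 1, 30], [-3, 1, 60], [-3, 1, 74], [-3, 1, 74], [-3, 1, 74], [-3, 1, 74], [-3, 1, 74], [-3, 1, 74], [-3, 1, 74], [-3, 1, 74]], dr=[[0, 0, 0], [0, 0, 0], [0, 0, 0], [0, 0, 0], [0, 0, 0], [0, 0, 0], [0, 0, 0], [0, 0, 0], [0, 0, 0], [0, 0, 0]])

```text
clock: 10.25
position: [495.3, -367.1, 178.7]
ee_rot: [-0.065, 0.998, -0.001, 0.002]
contact_force: [0.4, 2.8, 6.0]
gripper_width: 13.7
grasp_force: 60.0
```

>>> move_arm(fingers=[5, 5, 5, 5, 5], travel=[[0, 0, -20], [0, 0, -60], [0, 0, -110], [0, 0, -110], [0, 0, -110]], dr=[[0, 0, 0], [0, 0, 0], [0, 0, 0], [0, 0, 0], [0, 0, 0]])

```text
clock: 10.75
position: [494.1, -366.8, 287.6]
ee_rot: [-0.064, 0.998, 0.0, 0.001]
contact_force: [-0.8, 0.9, -4.6]
gripper_width: 13.4
grasp_force: 59.1
```

```bash
python3 -c "
from h import *
s=arm.read_state();print(s['gripper_width'],s['grasp_force'])
go([519.8,-34.3,287],-104)"
```

```text
13.446690360451479 59.073894023895264
from [ 494.1 -366.8  287.6] yaw -172.61 t 10.75 F [-0.8  0.9 -4.6] -> travel [-68.2 326.5   0.7] dr [-1.000e-03  2.000e-03 -1.198e+00]
```

>>> move_arm(fingers=[5, 5, 5, 5, 5, 5, 5, 5, 5, 5], travel=[[-8, 40, 0], [-16, 80, 0], [-24, 120, 0], [-32, 160, 0], [-40, 200, 0], [-48, 240, 0], [-56, 270, 0], [-62, 300, 0], [-68, 326, 0], [-68, 326, 0]], dr=[[0, 0, -0.14], [0, 0, -0.28], [0, 0, -0.42], [0, 0, -0.56], [0, 0, -0.7], [0, 0, -0.84], [0, 0, -0.98], [0, 0, -1.12], [0, 0, -1.198], [0, 0, -1.198]])

```text
clock: 11.75
position: [519.3, -32.6, 284.6]
ee_rot: [-0.618, 0.786, 0.001, -0.002]
contact_force: [-0.2, -0.7, -2.6]
gripper_width: 13.7
grasp_force: 59.3
```

```bash
python3 -c "
from h import *
import pickle
go([519.8,-34.3,225],-104)
W=arm.camera_model('wrist');pickle.dump(W,open('w6.pkl','wb'))
save('wrist','w6.png',(170,100,470,400),2)"
```

```text
from [519.3 -32.6 284.6] yaw -103.69 t 11.75 F [-0.2 -0.7 -2.6] -> travel [ 1.4 -1.2 59.6] dr [ 0.004 -0.001  0.005]
```

View pics/w6.png

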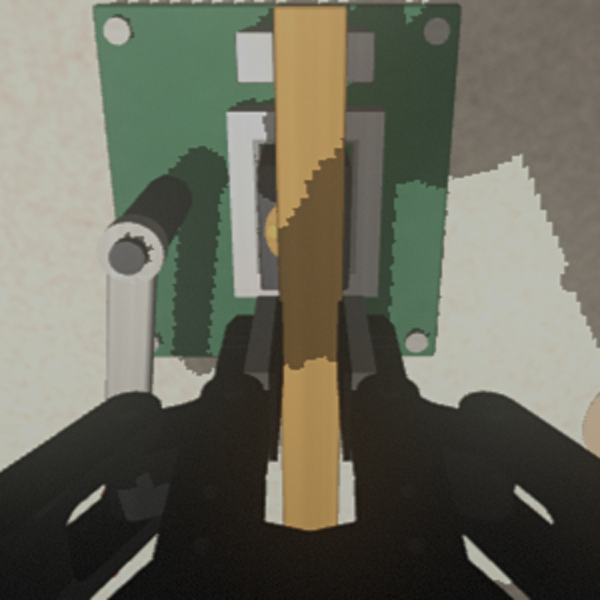

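The bar is held square, running from (310,8) to (312,527) in the crop. I'll compute its offset from the seat.

```bash
python3 - <<'E'
from h import *
import pickle
W=pickle.load(open('w6.pkl','rb'))
P=lambda u,v:(u/2+170,v/2+100)
a=at(W,*P(310.5,8),119);b=at(W,*P(312,527),119);m=(a+b)/2;d=b-a
print(a,b,m,np.linalg.norm(d),np.degrees(np.arctan2(d[1],d[0])))
h=np.radians(-14);X=np.array([np.cos(h),np.sin(h)]);Y=np.array([-X[1],X[0]])
e=m[:2]-[519.5,-34.6];print('bar in holder x,y',e@X,e@Y)
# cross-check in-image: block width edges & cheeks
for u,v,z in [(228,112,24),(384,112,24),(237,33,56),(374,33,56),(94,6,10),(461,6,10)]:
    q=at(W,*P(u,v),z)[:2]-[519.5,-34.6];print((q@X).round(1),(q@Y).round(1))
E
```

```text
[ 499.6 -110.5  119. ] [532.6  27.  119. ] [516.1  -41.75 119.  ] 141.40456145400685 76.50426671920418
bar in holder x,y -1.5692639158007422 -7.760148887912238
29.5 -39.1
-29.7 -39.2
21.6 -69.8
-21.4 -70.0
80.8 -76.9
-59.1 -77.5
```

>>> move_arm(fingers=[5, 5, 5, 5, 5, 5, 5, 5, 5, 5], travel=[[1.5, -1, 20], [1.5, -1, 40], [1.5, -1, 46], [1.5, -1, 48], [1.5, -1, 50], [1.5, -1, 52], [1.5, -1, 54], [1.5, -1, 56], [1.5, -1, 57], [1.5, -1, 57]], dr=[[0, 0, 0.005], [0, 0, 0.005], [0, 0, 0.005], [0, 0, 0.005], [0, 0, 0.005], [0, 0, 0.005], [0, 0, 0.005], [0, 0, 0.005], [0, 0, 0.005], [0, 0, 0.005]])

```text
clock: 12.8
position: [520.3, -36.6, 229.6]
ee_rot: [-0.614, 0.789, 0.0, -0.0]
contact_force: [-0.4, 1.3, -4.0]
gripper_width: 13.5
grasp_force: 59.3
```

```bash
python3 -c "
from h import *
L=[]
for i in range(6):
    L.append(arm.read_state()['position']);arm.get_image('side')
print(np.mean(L,0).round(2),np.std(L,0).round(2))"
```

```text
[520.44 -36.55 229.68] [0.06 0.02 0.06]
```

>>> move_arm(fingers=[5, 5, 5, 5, 5, 5, 5, 5], travel=[[-2, 0.8, 0], [-2, 0.8, 0], [-2, 0.8, 2], [-2, 0.8, 3], [-2, 0.8, 4], [-2, 0.8, 5], [-2, 0.8, 6], [-2, 0.8, 6]], dr=[[0, 0, 0], [0, 0, 0], [0, 0, 0], [0, 0, 0], [0, 0, 0], [0, 0, 0], [0, 0, 0], [0, 0, 0]])

```text
clock: 13.9
position: [520.1, -34.5, 224.6]
ee_rot: [-0.614, 0.789, -0.0, -0.0]
contact_force: [-2.2, 0.8, 4.0]
gripper_width: 13.6
grasp_force: 60.2
```

>>> move_arm(fingers=[40, 40, 40, 40, 40, 40, 40, 40], travel=[[0, 0, 0], [0, 0, 0], [0, 0, 0], [0, 0, -20], [0, 0, -60], [0, 0, -90], [-15, 0, -90], [-15, 0, -90]], dr=[[0, 0, 0], [0, 0, 0], [0, 0, 0], [0, 0, 0], [0, 0, 0], [0, 0, 0], [0, 0, 0], [0, 0, 0]])

```text
clock: 14.7
position: [524.2, -19.0, 314.5]
ee_rot: [-0.615, 0.789, -0.0, 0.001]
contact_force: [-0.3, 0.4, -1.1]
gripper_width: 40.1
grasp_force: 0.0
```

```bash
python3 -c "
from h import *
import pickle
for i in range(3): arm.get_image('side')
go([519.8,-34.3,225],-104)
W=arm.camera_model('wrist');pickle.dump(W,open('w7.pkl','wb'))
save('wrist','w7.png',(160,30,460,270),2.6)"
```

```text
from [523.4 -19.9 312.5] yaw -104.2 t 14.85 F [-0.2 -0.1 -0.5] -> travel [14.7 -0.2 87.6] dr [ 0.002 -0.001 -0.003]
```

View pics/w7.png

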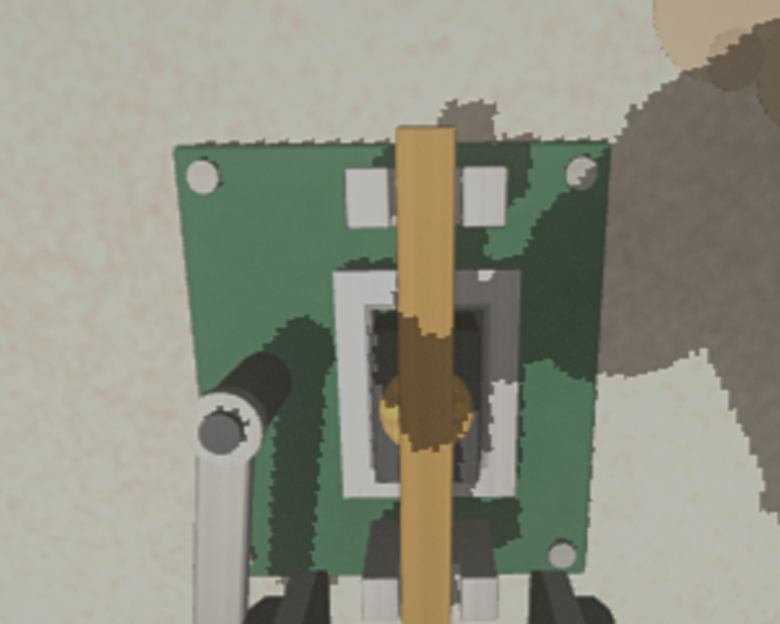

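```bash
python3 - <<'E'
from h import *
import pickle
W=pickle.load(open('w7.pkl','rb'))
P=lambda u,v:(u/2.6+160,v/2.6+30)
h=np.radians(-14);X=np.array([np.cos(h),np.sin(h)]);Y=np.array([-X[1],X[0]])
H=lambda u,v,z:[(( at(W,*P(u,v),z)[:2]-[519.5,-34.6])@k).round(1) for k in (X,Y)]
for n,u,v,z in [('end',426.5,127,58),('endL',397,127,58),('endR',456,127,58),('cheek-70',426,168,56),('cheek-54',426,227.5,56),('cheekL',346,168,56),('cheekR',505,168,56),('inL',389,168,56),('inR',463,168,56),('midbar at y+50',427,600,58),('blockL',333,271,24),('blockR',520,271,24),('pivot',221,432,68.5)]: print(n,H(u,v,z))
E
```

```text
end [np.float64(-0.1), np.float64(-80.0)]
endL [np.float64(7.7), np.float64(-80.0)]
endR [np.float64(-7.8), np.float64(-80.0)]
cheek-70 [np.float64(0.1), np.float64(-69.9)]
cheek-54 [np.float64(0.2), np.float64(-54.4)]
cheekL [np.float64(21.7), np.float64(-69.9)]
cheekR [np.float64(-21.2), np.float64(-69.7)]
inL [np.float64(10.1), np.float64(-69.8)]
inR [np.float64(-9.9), np.float64(-69.8)]
midbar at y+50 [np.float64(0.4), np.float64(60.7)]
blockL [np.float64(30.1), np.float64(-39.2)]
blockR [np.float64(-29.9), np.float64(-38.9)]
pivot [np.float64(58.5), np.float64(0.6)]
```

The bar is centred: its end is at holder y −80.0, x −0.1. Next is the lever: the angle from the arm edges, then the approach.

```bash
cat >> h.py <<'E'
def knob(th):
    h=np.radians(-14);c,s=np.cos(h),np.sin(h);x,y=58-100*np.cos(th),100*np.sin(th)
    return 519.5+c*x-s*y,-34.6+s*x+c*y,np.degrees(-th)-14
E
python3 - <<'E'
from h import *
import pickle
W=pickle.load(open('w7.pkl','rb'))
P=lambda u,v:(u/2.6+160,v/2.6+30)
h=np.radians(-14);X=np.array([np.cos(h),np.sin(h)]);Y=np.array([-X[1],X[0]])
H=lambda u,v,z:[(( at(W,*P(u,v),z)[:2]-[519.5,-34.6])@k).round(1) for k in (X,Y)]
a=H(225.5,480,68.5);b=H(220.5,610,68.5);print(a,b)
th=np.arctan2(b[1],-(b[0]-58));print(th)
for t in (th,1.64):
    x,y,w=knob(t);print(x,y,w);go([x,y,246],w)
E
```

```text
[np.float64(58.5), np.float64(15.1)] [np.float64(63.7), np.float64(57.8)]
1.6690944130721141
609.3750259155361 45.55548709646007 -109.6320654778974
from [523.5 -20.1 312.5] yaw -104.21 t 14.9 F [ 0.8 -0.3 -0.3] -> travel [-84.8 -67.3  66.3] dr [ 0.002 -0.001  0.095]
606.620879227879 46.4929985075682 -107.965078401455
from [523.5 -20.1 312.5] yaw -104.21 t 14.9 F [ 0.8 -0.3 -0.3] -> travel [-85.  -64.4  66.3] dr [ 0.002 -0.001  0.065]
```

>>> move_arm(fingers=[50, 50, 50, 50, 50, 50, 50, 24, 24, 24], travel=[[-42, -33, 0], [-85, -66, 0], [-85, -66, 0], [-85, -66, 0], [-85, -66, 30], [-85, -66, 66], [-85, -66, 66], [-85, -66, 66], [-85, -66, 66], [-85, -66, 66]], dr=[[0, 0, 0.08], [0, 0, 0.08], [0, 0, 0.08], [0, 0, 0.08], [0, 0, 0.08], [0, 0, 0.08], [0, 0, 0.08], [0, 0, 0.08], [0, 0, 0.08], [0, 0, 0.08]])

```text
clock: 15.9
position: [609.1, 46.1, 249.8]
ee_rot: [-0.582, 0.813, -0.001, 0.002]
contact_force: [-0.7, -1.3, 0.6]
gripper_width: 23.9
grasp_force: 0.0
```

```bash
python3 - <<'E'
from h import *
save('wrist','w8.png',(160,160,480,400),2); s=arm.read_state();print(s['gripper_width'],s['contact_force'])
x,y,w=knob(1.655);go([x,y,246],w)
r=R.from_quat(s['ee_rot']);y0=1.655
p0=np.array([*knob(1.655)[:2],0])
for t in np.arange(1.5,-.2,-.165):
    q=knob(max(t,0)); print(round(t,2),r.inv().apply(np.array([q[0],q[1],0])-p0).round(0)[:2],round(t-1.655,2))
E
```

```text
23.918743173920895 [ 0.05553659 -0.95217744  0.40576717]
from [609.   46.2 249.6] yaw -108.79 t 15.95 F [ 0.1 -1.   0.4] -> travel [0.5 0.9 3.6] dr [-0.003  0.002  0.001]
1.5 [ 1. 15.] -0.16
1.34 [ 5. 31.] -0.32
1.17 [12. 47.] -0.49
1.0 [20. 61.] -0.65
0.84 [31. 73.] -0.82
0.67 [44. 83.] -0.98
0.51 [59. 91.] -1.15
0.34 [74. 97.] -1.31
0.18 [ 90. 100.] -1.48
0.01 [107. 100.] -1.64
-0.15 [108. 100.] -1.81
```

View pics/w8.png

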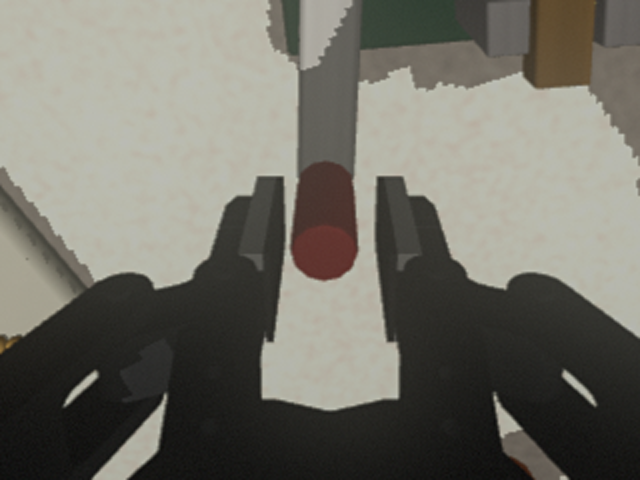

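The knob at (324,250) sits centrally between the pads. Swing the lever along its arc.

>>> move_arm(fingers=[24, 24, 24, 24, 24, 24, 24], travel=[[0, 8, 3], [1, 15, 3], [3, 23, 3], [5, 31, 3], [12, 47, 3], [20, 61, 3], [31, 73, 3]], dr=[[0, 0, -0.08], [0, 0, -0.16], [0, 0, -0.24], [0, 0, -0.32], [0, 0, -0.47], [0, 0, -0.62], [0, 0, -0.77]])

```text
clock: 16.65
position: [529.6, 40.9, 246.1]
ee_rot: [0.847, -0.532, 0.001, -0.002]
contact_force: [0.8, 1.4, -0.7]
gripper_width: 24.1
grasp_force: 0.6
```

```bash
python3 - <<'E'
from h import *
for i in range(3): arm.get_image('side')
s=arm.read_state();r=R.from_quat(s['ee_rot'])
for t in (.84,.7,.56,.42,.28,.14,0):
    x,y,w=knob(t);print(t);go([x,y,246.5],w)
E
```

```text
0.84
from [529.5  40.4 245.9] yaw -64.84 t 16.8 F [0.3 0.2 0.6] -> travel [ 0.3  0.7 -0.6] dr [-0.002 -0.    -0.047]
0.7
from [529.5  40.4 245.9] yaw -64.84 t 16.8 F [0.3 0.2 0.6] -> travel [ 2.  14.5 -0.7] dr [-0.002 -0.    -0.187]
0.56
from [529.5  40.4 245.9] yaw -64.84 t 16.8 F [0.3 0.2 0.6] -> travel [ 5.5 28.1 -0.7] dr [-0.002 -0.001 -0.327]
0.42
from [529.5  40.4 245.9] yaw -64.84 t 16.8 F [0.3 0.2 0.6] -> travel [11.  41.  -0.7] dr [-0.002 -0.001 -0.467]
0.28
from [529.5  40.4 245.9] yaw -64.84 t 16.8 F [0.3 0.2 0.6] -> travel [18.1 53.  -0.7] dr [-0.002 -0.001 -0.607]
0.14
from [529.5  40.4 245.9] yaw -64.84 t 16.8 F [0.3 0.2 0.6] -> travel [26.9 63.9 -0.7] dr [-0.002 -0.001 -0.747]
0
from [529.5  40.4 245.9] yaw -64.84 t 16.8 F [0.3 0.2 0.6] -> travel [37.1 73.5 -0.8] dr [-0.002 -0.001 -0.887]
```

>>> move_arm(fingers=[24, 24, 24, 24, 24, 24, 24, 24, 24], travel=[[2, 14, 0], [5.5, 28, 0], [11, 41, 0], [18, 53, 0], [27, 64, 0], [37, 73.5, 0], [39, 75, 0], [40, 76, 0], [40, 76, 0]], dr=[[0, 0, -0.18], [0, 0, -0.32], [0, 0, -0.46], [0, 0, -0.6], [0, 0, -0.74], [0, 0, -0.88], [0, 0, -0.88], [0, 0, -0.88], [0, 0, -0.88]])

```text
clock: 17.7
position: [478.6, -28.0, 244.9]
ee_rot: [0.992, -0.125, 0.0, -0.0]
contact_force: [0.2, 0.2, 0.3]
gripper_width: 24.1
grasp_force: 0.0
```

```bash
python3 - <<'E'
from h import *
s=arm.read_state();print(s['gripper_width'],s['grasp_force'])
x,y,w=knob(0);go([x,y,246.5],w)
E
```

```text
24.130171937660013 0.0
from [478.6 -28.  244.9] yaw -14.41 t 17.7 F [0.2 0.2 0.3] -> travel [-0.8 -3.5 -1.6] dr [-0.    -0.001 -0.007]
```

>>> move_arm(fingers=[24, 24, 24, 24], travel=[[0, 1, 0], [0, 2, 0], [0, 3, 0], [0, 3, 0]], dr=[[0, 0, 0], [0, 0, 0], [0, 0, 0], [0, 0, 0]])

```text
clock: 18.1
position: [477.8, -30.2, 244.9]
ee_rot: [0.992, -0.124, 0.001, -0.001]
contact_force: [0.0, 6.4, -0.3]
gripper_width: 24.1
grasp_force: 3.0
```

>>> move_arm(fingers=[24, 24, 45, 45, 45, 45, 45, 45, 45], travel=[[0, 1, 0], [0, -4, 0], [0, -4, 0], [0, -4, 0], [0, -4, -20], [0, -4, -60], [0, -4, -100], [-60, -4, -100], [-60, -4, -100]], dr=[[0, 0, 0], [0, 0, 0], [0, 0, 0], [0, 0, 0], [0, 0, 0], [0, 0, 0], [0, 0, 0], [0, 0, 0], [0, 0, 0]])

```text
clock: 19.0
position: [416.3, -13.2, 344.9]
ee_rot: [0.992, -0.125, -0.001, -0.0]
contact_force: [0.7, 1.0, -0.7]
gripper_width: 45.0
grasp_force: 0.0
```

```bash
python3 - <<'E'
from h import *
for i in range(3): arm.get_image('side')
import pickle
go([0,0,0]);W=arm.camera_model('wrist');pickle.dump(W,open('w9.pkl','wb'))
save('wrist','w9.png',(160,20,480,260),2.5)
E
```

```text
from [419.5 -12.7 344.9] yaw -14.21 t 19.15 F [ 0.5 -0.1  0.3] -> travel [-410.    90.7  344.7] dr [ 0. -0. -0.]
```

View pics/w9.png

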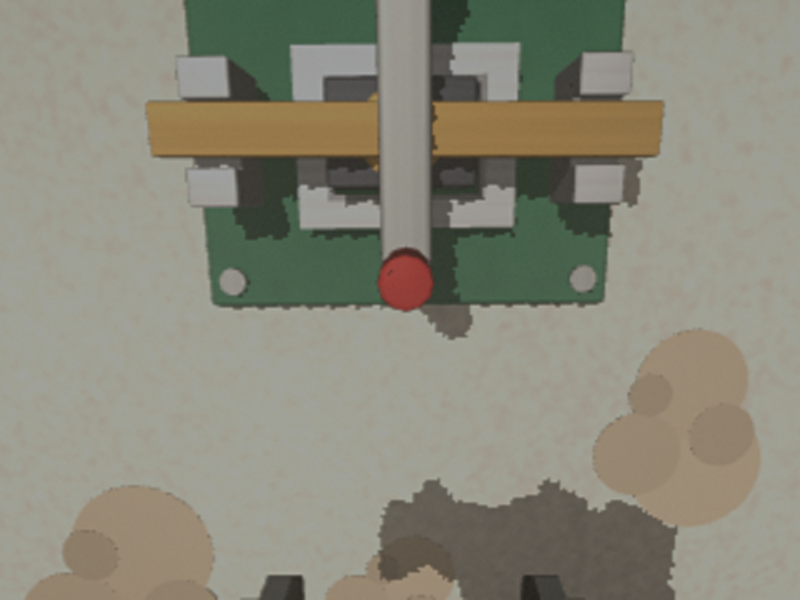

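The lever lies along holder −x with the knob at (405,282). It crosses the bar's middle: the bar ends at 148 and 662, centre 405. The bar is in both notches and the die is seated below it.

```bash
python3 -c "
from bench import arm
print(arm.job_done())"
```

```text
the job is handed in; nothing more can be done
None
```

I seated the die in the pocket rosette up, centred the bar across both supports, swung the lever shut over it, and handed the job in at about 19 s; no verdict came back, but the last picture showed all three in place.

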